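# Split a mould evenly with the brass wedge

### The job

Split the closed two-part mould with the brass wedge: press the wedge straight down into the pry notch at one end of the seam, then at the other, going back and forth so that the halves part evenly, until it has gone in up to its shoulder at both ends and the halves stand apart, parallel, by about 12 mm. Never let one end get more than 7 mm ahead of the other, touch the mould only with the wedge, and leave the steel wedge alone. Finish by standing the brass wedge back in the rack slot it came from.

Things in the scene. Friction and masses are not known exactly. Their poses are not given: they have to be found in the camera images.
- brass_wedge: Yellow brass wedge, tip down in a rack slot. Origin: centre of its shoulder's underside; x across the taper, y across the blade, z up. Below: blade 46 long, 16 wide (y), 22.5 thick (x) at the shoulder tapering evenly both sides to 3 mm at the tip. Shoulder 36 (x) x 50 (y) x 8 mm; above it the handle, 24 (x) x 30 (y), up to 58 mm over the origin. 0.3 kg.
- steel_wedge: A wedge of the same shape and axes in dark steel, in the rack's other slot; not to be used.
- rack: Fixed wooden rack, 90 (x) x 180 (y) x 58 mm high, origin at its underside. Two through slots at y = +45 and -45 mm, each 30 (x) x 26 (y) mm; either may hold the brass wedge. The wedges' shoulders rest on its top, their x and y along the rack's.
- fixed_half: Dark steel half of the mould, on a carriage that slides along x with about 1 N (22 mm either way), so the mould centres itself on the wedge. Origin: on the seam, mid-length, at the top face (77 mm above the bench); x across the seam to the other half, y along it. Half 30 x 130 x 55 mm. Notches at y = +42, -42: 32 long (y), 8 wide across the seam when shut, mouth flared to 20 mm over the top 6 mm.
- moving_half: Bright aluminium half, mirror image; origin and axes coincide with fixed_half's when shut, as at the start. Its x in that frame is the mean opening; 0.01 rad between them is a 0.84 mm lead. 5 to 15 N down on the wedge opens its end, the other end pivots; it stays put. An end starts to open with the shoulder 34 mm above the mould's top, is 6 mm open at 14 mm, 12 mm when the shoulder lands.
Mind the look-alikes: they are no part of the job. Of the things that look like the brass_wedge, the smaller one is meant. Leave any red look-alike of the part that bears fixed_half alone.

How it is judged:
By the outcome, as a careful person would: the job done as asked, in the order asked, and still so for the second after the job is handed in, with the robot touching nothing.
It also fails if it takes over 54 s, if anything falls off the work surface, if the arm or the gripper's body presses on something with over 40 N, if the wrist force passes 120 N, or if a joint passes its speed limit or range.

### The arm

A 7-joint arm with a two-finger parallel gripper is mounted at the origin on the work surface. World frame = base frame: x ahead of the robot, y to its left, z up, the work surface at z = 0. Lengths are in m, angles in rad, forces in N, time in s.
With the tool pointing down it reaches from about 0.4 to 0.85 m from the base axis. Payload 10.4 kg.
Tool frame: the origin (TCP) lies between the finger pads; the fingertips stand 14 mm ahead of it and the grasp point (between the pads) lies 5 mm behind it (r.finger_overhang is the z of the fingertips in the tool frame, in m); z points along the fingers, y is the line along which they close (so a half turn about z gives the same grasp; the last joint's range is limited). The gripper opens to 87 mm and grips with 3 to 60 N. Pads are 19 mm wide; open, the fingers measure 117 mm over their backs; the gripper's body (75 mm by 190 mm) begins 51 mm behind the grasp point.
Start: joints at [1.171, 0.332, -0.065, 1.46, 0.022, 1.35, -0.088], TCP at [0.23, -0.581, 0.237] pointing down, gripper open.
Joint ranges: [-2.6, 2.6], [-0.5, 2.12], [-1.47, 1.34], [0.16, 2.42], [-1.27, 4.41], [0.06, 2.06], [-2.6, 2.6]. Speed limits (rad/s): [2.22, 2.22, 2.79, 2.79, 3.14, 3.14, 3.14].

### API

Orientations are given as a unit quaternion [x, y, z, w].
In Python, from bench import r, optics gives the robot as it stands.
- The arm moves only by the shell command python3 -m pendant 'ROWS' [FORCE]. ROWS is JSON, a list of rows, each a list of 7 numbers: the closure, from -1 (fully open) to 1 (shut), then the shift along the tool's x, y, z scaled (see below), then the turn, a rotation vector about the tool's x, y, z scaled (see below). In form: [[grip, x, y, z, rx, ry, rz], ...]. A call has 1 to 8 rows; each row is the pose to reach, as a shift and turn from the pose commanded when the call began, along the tool's axes at that moment; what a row does not reach only later rows make up. The controller multiplies each number of a shift by 0.3 m and each number of a turn by 120 degrees. A row lasts 1/8 s, in which the tool goes at most 62.5 mm and 10.7 degrees, less where a joint would pass 70% of its speed; a pose out of reach is approached as far as the arm can. A call with a number of a shift or a turn outside -1 to 1 is refused whole. A call with a gripper value outside its range is refused whole. The fingers move at their own pace and stop on an object; FORCE is the grip in N (left out, the last holds). Time passes only in rows, so rows that repeat a pose let the fingers close. It gives the time, the measured TCP pose, the force, the opening and the grip force at its end, in the units of the state.
- r.read_state(): the state, without advancing time (a new reading comes with each control period).
- optics.camera(name): name is "scene" or "side" or "wrist"; returns a dict with "pixels" (400x640x3 uint8, red, green, blue), "vfov" (degrees; the focal length in pixels is half the picture's height over the tangent of half this angle, whatever the lens; pixels are square), "cx", "cy" (the principal point, pixels), "D" ([k1, k2, p1, p2, k3] as OpenCV has them; the pictures are not rectified), "rvec" (rotation vector, rad) and "tvec" (3), from world to camera coordinates, as OpenCV has them. Camera axes: x right, y down, z forward; pixel columns grow to the right and rows downward; lengths in m; the calibration is good to about 2 mm. A picture is of the moment at which its call begins. There is no depth.
- r.close_job(): hands the job in; it is judged then, once.
The state is a dict: "time": time; "joint_positions": joint angles; "joint_vel": joint speeds; "joint_torque": joint torques, N m; "ee_pos": TCP position; "eef_rot": TCP orientation; "ft_force": force on the tool from outside, world axes, zero at the start; "torque": the same for the moment, N m; "width": finger opening in m; "grip_force": force on a finger pad.
Only numpy, scipy, OpenCV 4.12 (cv2) and the standard library are available. Lean on these libraries where they do the work, as an engineer would, in place of code of your own. Each camera call takes 0.05 s, during which the arm holds its last target. There are 200 camera calls.

## Working session

There is one attempt and no reset: what is moved stays moved. The work goes in short steps, Python scripts to look and compute and a shell command to move; the robot and the scene stay as the last step left them, time stands still between calls to the robot, and variables do not carry over. Pictures are saved under pics/ and viewed, at most 10 in all, crops included, and the job is handed in when it is done.

```bash
ls; mkdir -p pics; python3 - <<'E'
from bench import r, optics
import cv2,pickle
o={}
for n in("scene","side","wrist"):
    c=optics.camera(n);o[n]=c
    cv2.imwrite(f"pics/{n}0.png",c["pixels"][:,:,::-1])
    print(n,c["vfov"],c["cx"],c["cy"],c["D"],c["rvec"],c["tvec"])
pickle.dump(o,open("cams0.pkl","wb"))
print(r.read_state())
E
```

```text
pics
scene 51.87027271554911 322.46022217904545 200.58687304005068 [-0.04690978  0.          0.          0.          0.        ] [ 2.17608678  0.88419005 -0.40966127] [-0.31261956 -0.11146577  1.18373106]
side 43.538716442307646 315.76036003474053 205.8936531454935 [-0.04467488  0.          0.          0.          0.        ] [ 0.53146166 -2.62840141  1.28238122] [0.40741385 0.17630304 0.80303085]
wrist 66.78617529135461 322.69855463733853 198.92550756804087 [-0.02155801  0.          0.          0.          0.        ] [-2.42674342  1.64871045  0.20423638] [-0.62409041 -0.02848286  0.38994456]
{'time': 0.15, 'joint_positions': array([ 1.1714215 ,  0.33273407, -0.06471066,  1.46072549,  0.02160703,
        1.34991003, -0.08851693]), 'joint_vel': array([-2.21962602e-04, -6.47917657e-04, -1.30640669e-03, -1.10449899e-03,
        1.70872376e-03,  4.99981459e-05, -8.65727832e-04]), 'joint_torque': array([ 1.24340721e-03, -6.23632693e+01,  2.49162514e-02, -3.90140676e+01,
       -6.12883153e-02,  3.71262815e-02,  7.53311065e-05]), 'ee_pos': array([ 0.22985603, -0.58090472,  0.23594307]), 'eef_rot': array([ 9.82306324e-01,  1.87280522e-01, -1.25395163e-04, -5.25900790e-04]), 'ft_force': array([-0.19016091,  0.56591119,  0.26855056]), 'torque': array([-0.02986095, -0.05095861,  0.01791721]), 'grip_force': 0.0, 'width': 0.08724410288463715}
```

View pics/scene0.png

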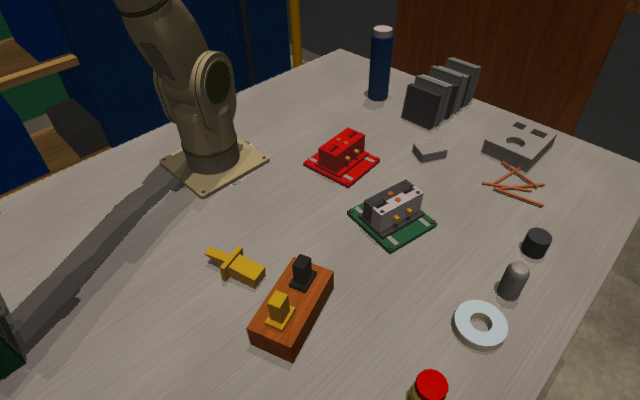

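View pics/side0.png

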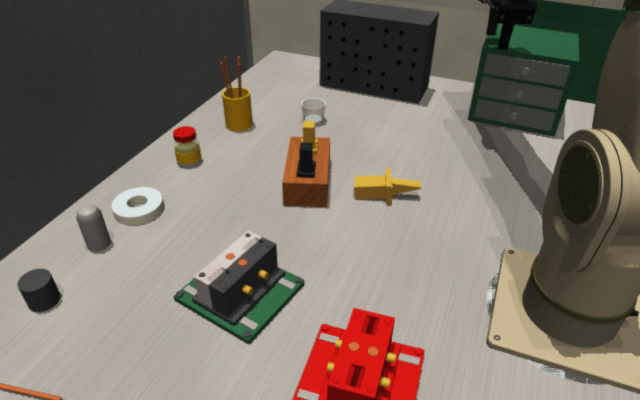

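Scene picture: the brass candidates are the upright yellow wedge in the rack at (280,308) and the yellow one lying on the bench at (237,266). The one in the rack fits, being tip down in a slot and apparently smaller. The dark steel wedge is at (303,272), the mould on its green base at (392,212), and the red look-alike at (342,155). The side picture agrees: rack (307,170), mould (240,280), lying wedge (388,187), red one (360,360). I'll confirm in one enlarged crop.

```bash
cat > h.py <<'E'
import numpy as np,cv2,pickle
from scipy.spatial.transform import Rotation as R
def K(c):
    f=200/np.tan(np.radians(c["vfov"])/2);return np.array([[f,0,c["cx"]],[0,f,c["cy"]],[0,0,1.]])
def ray(c,p):
    u=cv2.undistortPoints(np.array(p,float).reshape(-1,1,2),K(c),np.array(c["D"]))[:,0]
    M=cv2.Rodrigues(np.array(c["rvec"],float))[0];t=np.array(c["tvec"],float)
    return -M.T@t,np.c_[u,np.ones(len(u))]@M
def plane(c,p,z):
    o,d=ray(c,p);return o+d*((z-o[2])/d[:,2])[:,None]
def proj(c,X):
    return cv2.projectPoints(np.array(X,float).reshape(-1,1,3),np.array(c["rvec"],float),np.array(c["tvec"],float),K(c),np.array(c["D"]))[0][:,0]
E
python3 - <<'E'
from h import *
o=pickle.load(open("cams0.pkl","rb"))
def crop(c,x,y,w,h,s): return cv2.resize(c["pixels"][y:y+h,x:x+w,::-1],None,fx=s,fy=s,interpolation=cv2.INTER_CUBIC)
a=crop(o["scene"],200,235,140,125,3);b=crop(o["scene"],340,170,100,85,3)
d=crop(o["side"],270,110,160,100,3)[:, :480]; e=crop(o["side"],170,225,140,115,3)[:, :380]
im=np.zeros((600,800,3),np.uint8)
im[:300,:420]=a[:300];im[:255,420:720]=b
im[300:600,:480]=d[:300];im[300:600,480:800]=e[:300,:320]
cv2.imwrite("pics/crop0.png",im)
E
```

```text
(no output)
```

View pics/crop0.png

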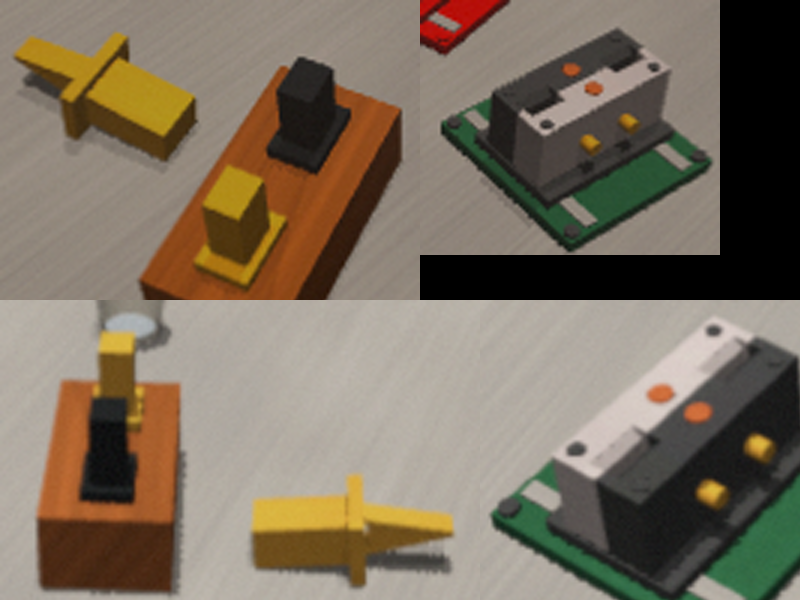

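The crop confirms it. The rack's brass wedge is smaller than the lying one, so it is the one meant. It shares the rack with the dark steel wedge, and the mould stands on the green base. Next I'll measure the faces in both views.

```bash
cat > m.py <<'E'
from h import *
o=pickle.load(open("cams0.pkl","rb"))
for n,box in (("scene",(245,250,340,360)),("side",(280,115,335,210))):
    c=o[n];x0,y0,x1,y1=box
    p=c["pixels"][y0:y1,x0:x1].astype(int);hsv=cv2.cvtColor(p.astype(np.uint8),cv2.COLOR_RGB2HSV)
    for nm,lo,hi,z in (("racktop",(5,150,125),(14,255,255),.058),("handletop",(20,150,195),(30,255,255),.116)):
        m=cv2.inRange(hsv,lo,hi)
        k,l,s,_=cv2.connectedComponentsWithStats(m);i=1+s[1:,4].argmax();m=(l==i).astype(np.uint8)
        ct=max(cv2.findContours(m,0,2)[0],key=len)[:,0]+[x0,y0]
        w=plane(c,ct,z)[:,:2]*1000
        print(n,nm,s[i,4],cv2.minAreaRect(w.astype(np.float32)))
# mould: bright top
for n,box in (("scene",(340,170,440,255)),("side",(170,225,310,340))):
    c=o[n];x0,y0,x1,y1=box
    hsv=cv2.cvtColor(c["pixels"][y0:y1,x0:x1],cv2.COLOR_RGB2HSV)
    m=cv2.inRange(hsv,(0,0,165 if n=="scene" else 170),(180,50,255));k,l,s,_=cv2.connectedComponentsWithStats(m)
    i=1+s[1:,4].argmax();ct=max(cv2.findContours((l==i).astype(np.uint8),0,2)[0],key=len)[:,0]+[x0,y0]
    print(n,"bright",s[i],cv2.minAreaRect((plane(c,ct,.077)[:,:2]*1000).astype(np.float32)))
# hand-read points (px)
S=o["scene"];D=o["side"]
f=lambda q,x,y,ox,oy:[(x/3+ox),(y/3+oy)]
print("scene orange pins",plane(S,[[390.7,193.3],[398,199.3]],.077)*1000)
print("side orange pins",plane(D,[[230.3,256.3],[242.7,262.3]],.077)*1000)
E
python3 m.py
```

```text
scene racktop 2305 ((535.43212890625, -177.72296142578125), (89.29066467285156, 179.92616271972656), 19.525531768798828)Traceback (most recent call last):
  File "m.py", line 8, in <module>
    k,l,s,_=cv2.connectedComponentsWithStats(m);i=1+s[1:,4].argmax();m=(l==i).astype(np.uint8)
                                                    ~~~~~~~~~~~~~~^^
ValueError: attempt to get argmax of an empty sequence
```

```bash
python3 - <<'E'
from h import *
o=pickle.load(open("cams0.pkl","rb"));
h=cv2.cvtColor(o["scene"]["pixels"],cv2.COLOR_RGB2HSV)
for x,y in ((278,298),(275,310),(287,310),(270,325),(300,330)):print(h[y,x])
h=cv2.cvtColor(o["side"]["pixels"],cv2.COLOR_RGB2HSV)
for x,y in ((309,123),(309,132),(292,160),(300,195)):print(h[y,x])
E
sed -i 's/(20,150,195),(30,255,255)/((20,150,175) if n=="scene" else (20,150,205)),(30,255,255)/; s/i=1+s\[1:,4\].argmax();m=/i=1+s[1:,4].argmax() if k>1 else 0;m=/' m.py; python3 m.py
```

```text
[ 23 223 178]
[ 19 210  80]
[ 18 200  69]
[ 19 222 108]
[ 12 213  98]
[ 23 181 218]
[ 18 192 110]
[ 12 185 183]
[ 11 182  77]
scene racktop 2305 ((535.43212890625, -177.72296142578125), (89.29066467285156, 179.92616271972656), 19.525531768798828)
scene handletop 247 ((463.79571533203125, -212.57479858398438), (43.74528121948242, 30.336679458618164), 13.743061065673828)
side racktop 1215 ((535.752197265625, -178.0782012939453), (88.21123504638672, 178.12887573242188), 19.83238410949707)
side handletop 55 ((552.4495849609375, -222.88592529296875), (19.173877716064453, 21.84762191772461), 23.16427230834961)
scene bright [ 34  16  49  29 315] ((525.2802124023438, 161.54470825195312), (128.2266387939453, 28.03678321838379), 79.41667175292969)
side bright [   0    0  140  115 8887] ((500.64166259765625, 195.97483825683594), (239.43548583984375, 237.8964385986328), 23.18500518798828)
scene orange pins [[499.42402305 166.908775    77.        ]
 [524.23757509 161.93174011  77.        ]]
side orange pins [[522.67928302 160.21054677  77.        ]
 [497.80861016 164.36122931  77.        ]]
```

```bash
cat >> h.py <<'E'
def go(x,y,z,yaw):
    "print shift & turn (row units) from the measured pose to TCP x,y,z mm with tool x at yaw deg, tool down"
    from bench import r
    s=r.read_state();A=R.from_quat(s["eef_rot"])
    c,n=np.cos(np.radians(yaw)),np.sin(np.radians(yaw))
    B=R.from_matrix(np.array([[c,n,0],[n,-c,0],[0,0,-1.]]))
    d=A.inv().apply(np.array([x,y,z])/1000-s["ee_pos"])/.3;t=(A.inv()*B).as_rotvec()/np.radians(120)
    X=A.as_matrix()[:,0]
    print("t%.2f pos"%s["time"],(s["ee_pos"]*1000).round(1),"yaw %.2f"%np.degrees(np.arctan2(X[1],X[0])),"F",s["ft_force"].round(1),"w %.1f g %.1f"%(s["width"]*1000,s["grip_force"]))
    print("go",(x,y,z,yaw),"row",d.round(4).tolist(),t.round(4).tolist())
E
python3 -c "
from h import *
go(551,-220,200,109.65)"
```

```text
t0.15 pos [ 229.9 -580.9  235.9] yaw 21.59 F [-0.2  0.6  0.3] w 87.2 g 0.0
go (551, -220, 200, 109.65) row [1.438, -0.7246, 0.1205] [-0.0004, -0.0004, -0.7338]
```

Shift is over 1, so I'll go in two calls.

```bash
python3 -m pendant '[[-1,0.72,-0.36,0,0,0,-0.36],[-1,0.72,-0.36,0,0,0,-0.36],[-1,0.72,-0.36,0,0,0,-0.36],[-1,0.72,-0.36,0,0,0,-0.36],[-1,0.72,-0.36,0,0,0,-0.36]]' 30; python3 -c "
from h import *
go(551,-220,200,109.65)"
```

```text
time: 0.78
ee_pos: [0.3946, -0.3971, 0.2367]
eef_rot: [0.842, 0.54, 0.001, -0.0]
ft_force: [-1.2, -0.1, 0.4]
width: 0.0867
grip_force: 0.0
t0.78 pos [ 394.6 -397.1  236.7] yaw 65.36 F [-1.2 -0.1  0.4] w 86.7 g 0.0
go (551, -220, 200, 109.65) row [0.7538, 0.2276, 0.1236] [0.0006, -0.0006, -0.3691]
```

```bash
python3 -m pendant '[[-1,0.754,0.228,0.1,0,0,-0.369],[-1,0.754,0.228,0.1,0,0,-0.369],[-1,0.754,0.228,0.1,0,0,-0.369],[-1,0.754,0.228,0.1,0,0,-0.369],[-1,0.754,0.228,0.124,0,0,-0.369],[-1,0.754,0.228,0.124,0,0,-0.369],[-1,0.754,0.228,0.124,0,0,-0.369]]'; python3 - <<'E'
from h import *
from bench import optics
c=optics.camera("wrist");pickle.dump(c,open("w1.pkl","wb"));cv2.imwrite("pics/w1.png",c["pixels"][:,:,::-1])
go(551,-220,84,109.65)
E
```

```text
time: 1.65
ee_pos: [0.5485, -0.2277, 0.1995]
eef_rot: [0.582, 0.813, -0.0, 0.0]
ft_force: [0.0, -0.2, -0.4]
width: 0.0872
grip_force: 0.0
t1.70 pos [ 548.7 -227.5  199.7] yaw 108.85 F [-0.1  0.3 -0.6] w 86.8 g 0.0
go (551, -220, 84, 109.65) row [0.0215, 0.0156, 0.3855] [-0.0001, 0.0004, -0.0067]
```

View pics/w1.png

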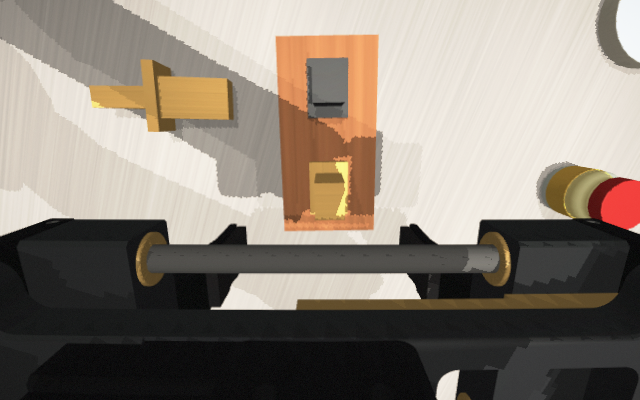

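The wrist picture shows the rack from above: brass shoulder at about (310–350, 163–219), steel at (307–348, 57–118), and the rack upright between the fingers. I'll check the brass outline on its shoulder plane.

```bash
python3 - <<'E'
from h import *
c=pickle.load(open("w1.pkl","rb"))
h=cv2.cvtColor(c["pixels"],cv2.COLOR_RGB2HSV)
m=cv2.inRange(h,(15,90,60),(35,255,255));m[:, :295]=0;m[:,370:]=0;m[:150]=0;m[226:]=0
m=cv2.morphologyEx(m,cv2.MORPH_OPEN,np.ones((3,3)))
ct=max(cv2.findContours(m,0,2)[0],key=len)[:,0]
print(cv2.boundingRect(ct),cv2.minAreaRect((plane(c,ct,.066)[:,:2]*1000).astype(np.float32)))
# rack side edges, hand-read rack top corners
print(plane(c,[[276,37],[378,35],[374,230],[286,230]],.058)[:,:2]*1000)
print(proj(c,[[.5507,-.2203,.066],[.5205,-.1355,.066]]))
E
```

```text
(309, 161, 40, 59) ((553.3573608398438, -222.14669799804688), (36.75224685668945, 56.46410369873047), 18.824399948120117)
[[ 465.82532889 -108.54739974]
 [ 549.60728763  -78.23323244]
 [ 611.10918686 -247.33753983]
 [ 526.87436003 -276.04770634]]
[[326.33103592 187.99841223]
 [325.24699316  87.85130921]]
```

```bash
python3 -m pendant '[[-1,0.02,0.015,0.1,0,0,-0.007],[-1,0.02,0.018,0.25,0,0,-0.007],[-1,0.02,0.018,0.379,0,0,-0.007],[-1,0.02,0.018,0.379,0,0,-0.007],[-1,0.02,0.018,0.379,0,0,-0.007]]'; python3 -c "
from h import *
go(552,-221,86,109.7)"
```

```text
time: 2.33
ee_pos: [0.5532, -0.2191, 0.0876]
eef_rot: [0.575, 0.818, 0.0, 0.001]
ft_force: [-0.3, 0.0, 0.6]
width: 0.0872
grip_force: 0.0
t2.33 pos [ 553.2 -219.1   87.6] yaw 109.85 F [-0.3  0.   0.6] w 87.2 g 0.0
go (552, -221, 86, 109.7) row [-0.0046, -0.0061, 0.0052] [0.0007, 0.0008, 0.0012]
```

```bash
python3 -m pendant '[[-1,-0.005,-0.004,0.005,0,0,0.001],[1,-0.005,-0.004,0.005,0,0,0.001],[1,-0.005,-0.004,0.005,0,0,0.001],[1,-0.005,-0.004,0.005,0,0,0.001],[1,-0.005,-0.004,0.005,0,0,0.001],[1,-0.005,-0.004,0.005,0,0,0.001],[1,-0.005,-0.004,0.005,0,0,0.001]]' 50; python3 -c "
from h import *
go(552,-221,86,109.7)"
```

```text
time: 3.2
ee_pos: [0.5519, -0.2201, 0.0841]
eef_rot: [0.575, 0.818, -0.0, -0.0]
ft_force: [-0.4, -0.0, 0.1]
width: 0.0349
grip_force: 0.0
t3.20 pos [ 551.9 -220.1   84.1] yaw 109.79 F [-0.4 -0.   0.1] w 34.9 g 0.0
go (552, -221, 86, 109.7) row [-0.003, -0.0006, -0.0063] [-0.0, -0.0, 0.0008]
```

```bash
python3 -m pendant '[[1,0,0,0,0,0,0],[1,0,0,0,0,0,0],[1,0,0,0,0,0,0],[1,0,0,0,0,0,0]]'; python3 -c "
from h import *
go(552,-221,84,109.7)"
```

```text
time: 3.7
ee_pos: [0.5518, -0.2201, 0.0842]
eef_rot: [0.575, 0.818, -0.0, 0.0]
ft_force: [-0.0, 0.3, -0.2]
width: 0.0241
grip_force: 50.0
t3.70 pos [ 551.8 -220.1   84.2] yaw 109.79 F [-0.   0.3 -0.2] w 24.1 g 50.0
go (552, -221, 84, 109.7) row [-0.0029, -0.0005, 0.0005] [-0.0, 0.0, 0.0007]
```

```bash
python3 -m pendant '[[1,0,0,-0.1,0,0,0],[1,0,0,-0.25,0,0,0],[1,0,0,-0.4,0,0,0],[1,0,0,-0.4,0,0,0],[1,0,0,-0.4,0,0,0]]'; python3 -c "
from h import *
go(495,70,210,79.4)"
```

```text
time: 4.32
ee_pos: [0.5511, -0.22, 0.2028]
eef_rot: [0.575, 0.818, -0.0, -0.001]
ft_force: [-0.4, -0.4, -4.9]
width: 0.0237
grip_force: 50.0
t4.33 pos [ 551.1 -220.   202.8] yaw 109.79 F [-0.4 -0.4 -4.9] w 23.7 g 50.0
go (495, 70, 210, 79.4) row [0.9731, 0.1512, -0.0233] [-0.0008, -0.0003, 0.2532]
```

```bash
python3 -m pendant '[[1,0.2,0.03,-0.02,0,0,0.05],[1,0.4,0.06,-0.02,0,0,0.12],[1,0.6,0.09,-0.02,0,0,0.19],[1,0.8,0.13,-0.02,0,0,0.253],[1,0.97,0.151,-0.02,0,0,0.253],[1,0.97,0.151,-0.02,0,0,0.253],[1,0.97,0.151,-0.02,0,0,0.253],[1,0.97,0.151,-0.02,0,0,0.253]]'; python3 - <<'E'
from h import *
from bench import optics
c=optics.camera("wrist");pickle.dump(c,open("w2.pkl","wb"));cv2.imwrite("pics/w2.png",c["pixels"][:,:,::-1])
go(503.1,122.2,150,79.4)
E
```

```text
time: 5.32
ee_pos: [0.4959, 0.0676, 0.2093]
eef_rot: [0.77, 0.638, -0.001, -0.0]
ft_force: [-0.5, -0.0, -4.1]
width: 0.0237
grip_force: 50.0
t5.38 pos [496.   67.7 209.5] yaw 79.31 F [ 0.3  1.1 -3.9] w 23.5 g 50.0
go (503.1, 122.2, 150, 79.4) row [0.1829, -0.0101, 0.1983] [-0.0005, 0.0001, -0.0007]
```

View pics/w2.png

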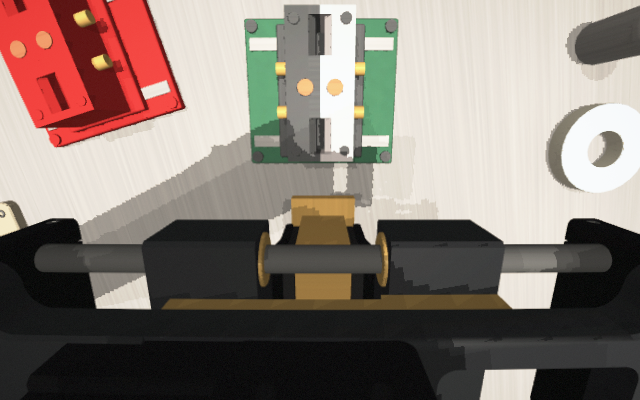

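The wrist picture shows the mould straight ahead: orange pins at (305,87) and (335,87), notches near (319,34) and (319,135), far corners near (284,5) and (356,5). I'll measure these.

```bash
python3 - <<'E'
from h import *
c=pickle.load(open("w2.pkl","rb"))
im=c["pixels"];h=cv2.cvtColor(im,cv2.COLOR_RGB2HSV)
m=cv2.inRange(h,(5,80,150),(18,255,255));m[:70]=0;m[105:]=0;m[:,:293]=0;m[:,347:]=0
k,l,s,ce=cv2.connectedComponentsWithStats(m)
P=plane(c,ce[1:][s[1:,4]>30],.077)[:,:2]*1000;print("pins",s[1:,4],P,P.mean(0))
# bright half: white region, and the seam as its left edge row by row
g=im.min(2).astype(int)
L=[];Rr=[]
for y in list(range(57,78))+list(range(98,115)):
    row=g[y,300:375]; d=np.diff(row); L.append([300.5+d[:40].argmax(),y])
L=plane(c,np.array(L,float)+[0,0],.077)[:,:2]*1000
v=cv2.fitLine(L.astype(np.float32),cv2.DIST_HUBER,0,.01,.01).ravel();print("seam yaw",np.degrees(np.arctan2(v[1],v[0])),v[2:],np.ptp(L,axis=0))
v=v if v[1]>0 else v*[-1,-1,1,1]
# notches: dark pixels
for y0,y1 in ((5,62),(112,162)):
    n=(g[y0:y1,312:330]<45).astype(np.uint8);k,l,s,ce=cv2.connectedComponentsWithStats(n);i=1+s[1:,4].argmax();print("dark",s[i]+[312,y0,0,0,0],plane(c,[ce[i]+[312,y0]],.077)[:,:2]*1000)
for p in ((510.8,163.5),(518.5,204.8),(503.1,122.2)): print(proj(c,[[p[0]/1e3,p[1]/1e3,.077]]))
E
```

```text
pins [218 148] [[499.04748741 166.31891133]
 [524.54773521 161.68054456]] [511.79761131 163.99972795]
seam yaw 79.18694 [512.2791  166.05933] [ 8.87177843 46.44994958]
dark [312  14   8  19  80] [[519.53154138 214.8727805 ]]
dark [317 149   3   4   9] [[499.99652658 109.64448214]]
[[318.38888449  87.50655967]]
[[318.13177941  35.21572993]]
[[318.63343337 136.32947075]]
```

```bash
python3 -m pendant '[[1,0.1,-0.005,0,0,0,0],[1,0.184,-0.01,0.05,0,0,0],[1,0.184,-0.01,0.13,0,0,0],[1,0.184,-0.01,0.13,0,0,0],[1,0.184,-0.01,0.13,0,0,0],[1,0.184,-0.01,0.13,0,0,0]]' 60; python3 -c "
from h import *
go(503.5,122.5,135,79.3)"
```

```text
time: 6.12
ee_pos: [0.5038, 0.1235, 0.1721]
eef_rot: [0.77, 0.639, 0.001, 0.0]
ft_force: [-0.5, 0.6, -3.6]
width: 0.0238
grip_force: 60.0
t6.12 pos [503.8 123.5 172.1] yaw 79.37 F [-0.5  0.6 -3.6] w 23.8 g 60.0
go (503.5, 122.5, 135, 79.3) row [-0.0033, -0.0005, 0.1237] [0.0007, -0.0001, 0.0006]
```

```bash
python3 -m pendant '[[1,-0.003,0,0.06,0,0,0],[1,-0.003,0,0.1,0,0,0],[1,-0.003,0,0.12,0,0,0],[1,-0.003,0,0.135,0,0,0],[1,-0.003,0,0.14,0,0,0],[1,-0.003,0,0.14,0,0,0],[1,-0.003,0,0.14,0,0,0]]'; python3 - <<'E'
from h import *
from bench import optics
c=optics.camera("scene");s=optics.camera("side");pickle.dump((c,s),open("p1.pkl","wb"))
a=cv2.resize(c["pixels"][150:260,330:450,::-1],None,fx=3.3,fy=3.3);b=cv2.resize(s["pixels"][210:320,180:300,::-1],None,fx=3.3,fy=3.3)
cv2.imwrite("pics/p1.png",np.hstack([a,b]))
go(503.5,122.5,120,79.3)
E
```

```text
time: 7.0
ee_pos: [0.5032, 0.1231, 0.1294]
eef_rot: [0.769, 0.639, 0.0, 0.0]
ft_force: [1.6, -0.1, -0.6]
width: 0.0236
grip_force: 60.0
t7.10 pos [503.2 123.  129.4] yaw 79.43 F [ 0.7  0.2 -1. ] w 23.7 g 60.0
go (503.5, 122.5, 120, 79.3) row [-0.0016, 0.0012, 0.0313] [0.0003, -0.0001, 0.0011]
```

View pics/p1.png

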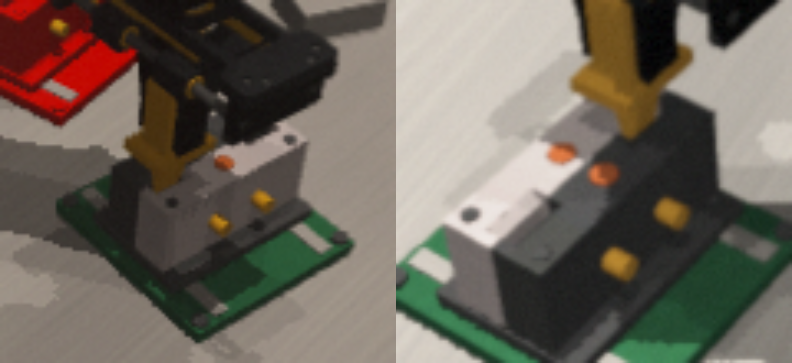

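The blade is in the near notch, upright, with its shoulder about 26 mm above the top. Force is small and there has been no mishap, so I'll press on to 17 mm (about 5 mm open).

```bash
python3 -m pendant '[[1,0,0,0.015,0,0,0],[1,0,0,0.025,0,0,0],[1,0,0,0.03,0,0,0],[1,0,0,0.03,0,0,0],[1,0,0,0.03,0,0,0]]'; python3 -c "
from h import *
go(503.5,122.5,120,79.3)"
```

```text
time: 7.72
ee_pos: [0.5028, 0.123, 0.1199]
eef_rot: [0.769, 0.639, -0.0, -0.0]
ft_force: [0.9, 0.4, -0.5]
width: 0.0238
grip_force: 60.0
t7.72 pos [502.8 123.  119.9] yaw 79.43 F [ 0.9  0.4 -0.5] w 23.8 g 60.0
go (503.5, 122.5, 120, 79.3) row [-0.0011, 0.0027, -0.0003] [-0.0002, 0.0, 0.0011]
```

```bash
python3 -m pendant '[[1,0,0,-0.06,0,0,0],[1,0,0,-0.17,0,0,0],[1,0,0,-0.17,0,0,0],[1,0.14,-0.005,-0.17,0,0,0],[1,0.28,-0.007,-0.17,0,0,0],[1,0.28,-0.007,-0.17,0,0,0],[1,0.28,-0.007,-0.17,0,0,0],[1,0.28,-0.007,-0.17,0,0,0]]'; python3 - <<'E'
from h import *
from bench import optics
c=optics.camera("scene");s=optics.camera("side");pickle.dump((c,s),open("p2.pkl","wb"))
a=cv2.resize(c["pixels"][150:260,330:450,::-1],None,fx=3.3,fy=3.3);b=cv2.resize(s["pixels"][210:320,180:300,::-1],None,fx=3.3,fy=3.3)
cv2.imwrite("pics/p2.png",np.hstack([a,b]))
go(517.2,205.5,130,79.3)
E
```

```text
time: 8.72
ee_pos: [0.5163, 0.2046, 0.1707]
eef_rot: [0.77, 0.638, -0.001, 0.0]
ft_force: [0.1, 0.5, -3.0]
width: 0.0237
grip_force: 60.0
t8.82 pos [516.4 204.9 171. ] yaw 79.35 F [ 0.6 -0.1 -2.8] w 23.6 g 60.0
go (517.2, 205.5, 130, 79.3) row [0.0026, 0.0021, 0.1367] [0.0, 0.0003, 0.0004]
```

View pics/p2.png

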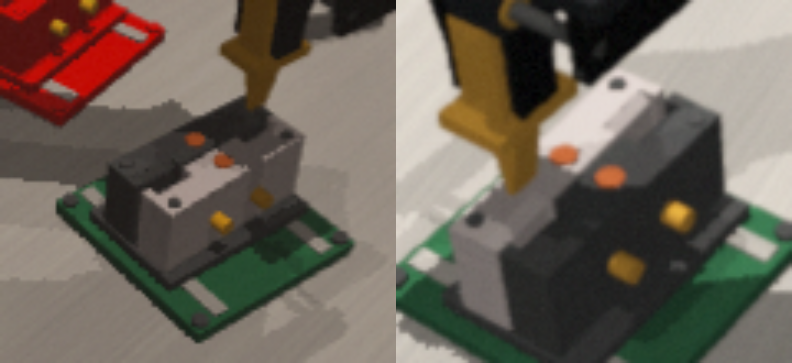

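One end stands about 5 mm open (clear gap at the near end), and the wedge is over the other notch. Pressing there in two stages.

```bash
python3 -m pendant '[[1,0.002,0.002,0.06,0,0,0],[1,0.002,0.002,0.1,0,0,0],[1,0.002,0.002,0.12,0,0,0],[1,0.002,0.002,0.14,0,0,0],[1,0.002,0.002,0.16,0,0,0],[1,0.002,0.002,0.17,0,0,0],[1,0.002,0.002,0.17,0,0,0]]'; python3 -c "
from h import *
go(517.2,205.5,110,79.3)"
```

```text
time: 9.7
ee_pos: [0.5172, 0.2066, 0.1202]
eef_rot: [0.769, 0.639, 0.0, 0.0]
ft_force: [1.0, 1.1, -0.2]
width: 0.0238
grip_force: 60.0
t9.70 pos [517.2 206.6 120.2] yaw 79.43 F [ 1.   1.1 -0.2] w 23.8 g 60.0
go (517.2, 205.5, 110, 79.3) row [-0.0037, 0.0005, 0.0341] [0.0002, -0.0003, 0.0011]
```

```bash
python3 -m pendant '[[1,0,0,0.012,0,0,0],[1,0,0,0.024,0,0,0],[1,0,0,0.032,0,0,0],[1,0,0,0.032,0,0,0],[1,0,0,0.032,0,0,0],[1,0,0,0.032,0,0,0]]'; python3 -c "
from h import *
go(517.2,205.5,110,79.3)"
```

```text
time: 10.45
ee_pos: [0.5166, 0.2064, 0.1101]
eef_rot: [0.769, 0.639, -0.0, -0.0]
ft_force: [0.9, 1.6, -3.2]
width: 0.0235
grip_force: 60.0
t10.45 pos [516.6 206.4 110.1] yaw 79.44 F [ 0.9  1.6 -3.2] w 23.5 g 60.0
go (517.2, 205.5, 110, 79.3) row [-0.0025, 0.0023, 0.0005] [-0.0003, 0.0001, 0.0012]
```

```bash
python3 -m pendant '[[1,0,0,-0.08,0,0,0],[1,0,0,-0.2,0,0,0],[1,0,0,-0.2,0,0,0],[1,-0.14,-0.003,-0.2,0,0,0],[1,-0.28,-0.007,-0.2,0,0,0],[1,-0.28,-0.007,-0.2,0,0,0],[1,-0.28,-0.007,-0.2,0,0,0],[1,-0.28,-0.007,-0.2,0,0,0]]'; python3 - <<'E'
from h import *
from bench import optics
c=optics.camera("scene");s=optics.camera("side");pickle.dump((c,s),open("p3.pkl","wb"))
a=cv2.resize(c["pixels"][150:260,330:450,::-1],None,fx=3.3,fy=3.3);b=cv2.resize(s["pixels"][210:320,180:300,::-1],None,fx=3.3,fy=3.3)
cv2.imwrite("pics/p3.png",np.hstack([a,b]))
go(499.2,123.3,118,79.3)
E
```

```text
time: 11.45
ee_pos: [0.4992, 0.1253, 0.1701]
eef_rot: [0.769, 0.64, -0.0, -0.0]
ft_force: [0.5, 0.5, -3.9]
width: 0.0235
grip_force: 60.0
t11.55 pos [499.4 125.2 170.3] yaw 79.52 F [-0.2  0.3 -3.7] w 23.5 g 60.0
go (499.2, 123.3, 118, 79.3) row [-0.0063, 0.0006, 0.1742] [-0.0002, -0.0001, 0.0018]
```

View pics/p3.png

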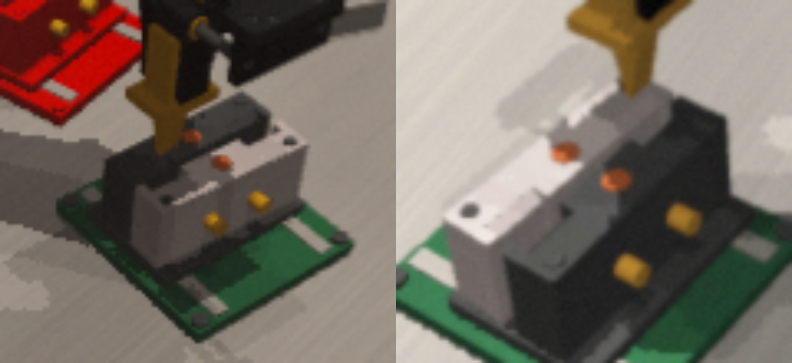

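Both ends have opened as expected and the wedge tip is over the near notch. I'll press it home there.

```bash
python3 -m pendant '[[1,-0.006,0,0.06,0,0,0.001],[1,-0.006,0,0.11,0,0,0.001],[1,-0.006,0,0.15,0,0,0.001],[1,-0.006,0,0.18,0,0,0.001],[1,-0.006,0,0.2,0,0,0.001],[1,-0.006,0,0.212,0,0,0.001],[1,-0.006,0,0.212,0,0,0.001],[1,-0.006,0,0.212,0,0,0.001]]'; python3 -c "
from h import *
go(499.2,123.3,103,79.3)"
```

```text
time: 12.55
ee_pos: [0.4992, 0.1227, 0.107]
eef_rot: [0.77, 0.638, 0.0, -0.0]
ft_force: [1.1, 0.5, -1.5]
width: 0.024
grip_force: 60.0
t12.55 pos [499.2 122.7 107. ] yaw 79.32 F [ 1.1  0.5 -1.5] w 24.0 g 60.0
go (499.2, 123.3, 103, 79.3) row [0.0021, -0.0003, 0.0133] [0.0, -0.0001, 0.0002]
```

```bash
python3 -m pendant '[[1,0,0,0.005,0,0,0],[1,0,0,0.01,0,0,0],[1,0,0,0.013,0,0,0],[1,0,0,0.013,0,0,0],[1,0,0,0.013,0,0,0]]'|sed -n '1,2p;4p'; python3 -m pendant '[[1,0,0,0.003,0,0,0],[1,0,0,0.003,0,0,0]]'; 
```

```text
time: 13.18
ee_pos: [0.4993, 0.1223, 0.1031]
ft_force: [1.4, -0.3, 2.9]
time: 13.42
ee_pos: [0.4998, 0.1222, 0.103]
eef_rot: [0.77, 0.638, 0.0, 0.001]
ft_force: [-0.6, -2.9, 12.6]
width: 0.0236
grip_force: 60.0
```

```bash
python3 -m pendant '[[1,0,0,0.004,0,0,0],[1,0,0,0.004,0,0,0]]'|sed -n '1,2p;4p'; python3 -m pendant '[[1,0,0,-0.08,0,0,0],[1,0,0,-0.23,0,0,0],[1,0,0,-0.23,0,0,0],[1,0.14,-0.003,-0.23,0,0,0],[1,0.28,-0.003,-0.23,0,0,0],[1,0.28,-0.003,-0.23,0,0,0],[1,0.28,-0.003,-0.23,0,0,0],[1,0.28,-0.003,-0.23,0,0,0]]'; python3 -c "
from h import *
go(513.7,205.5,107,79.3)"
```

```text
time: 13.68
ee_pos: [0.5009, 0.122, 0.103]
ft_force: [-1.0, -4.2, 20.7]
time: 14.68
ee_pos: [0.5137, 0.2037, 0.1691]
eef_rot: [0.77, 0.638, -0.001, 0.0]
ft_force: [0.3, 0.2, -3.5]
width: 0.0241
grip_force: 60.0
t14.68 pos [513.7 203.7 169.1] yaw 79.22 F [ 0.3  0.2 -3.5] w 24.1 g 60.0
go (513.7, 205.5, 107, 79.3) row [0.0062, -0.0011, 0.2072] [-0.0004, 0.0007, -0.0007]
```

```bash
python3 -m pendant '[[1,0.006,0,0.06,0,0,0],[1,0.006,0,0.11,0,0,0],[1,0.006,0,0.15,0,0,0],[1,0.006,0,0.18,0,0,0],[1,0.006,0,0.2,0,0,0],[1,0.006,0,0.21,0,0,0],[1,0.006,0,0.218,0,0,0],[1,0.006,0,0.22,0,0,0]]'|sed -n '1,2p;4p'; python3 -m pendant '[[1,0,0,0.003,0,0,0],[1,0,0,0.003,0,0,0],[1,0,0,0.003,0,0,0]]'|sed -n '1,2p;4p'; python3 -c "
from h import *
go(513.7,205.5,103,79.3)"
```

```text
time: 15.68
ee_pos: [0.515, 0.2071, 0.1045]
ft_force: [0.6, 0.2, 1.6]
time: 16.05
ee_pos: [0.5144, 0.2071, 0.1032]
ft_force: [1.3, 0.7, 2.2]
t16.05 pos [514.4 207.1 103.2] yaw 79.32 F [1.3 0.7 2.2] w 23.4 g 60.0
go (513.7, 205.5, 103, 79.3) row [-0.0056, -0.0012, 0.0006] [0.0002, -0.0001, 0.0001]
```

```bash
python3 -m pendant '[[1,0,0,0.004,0,0,0],[1,0,0,0.004,0,0,0],[1,0,0,0.004,0,0,0]]'|sed -n '1,2p;4p'; python3 -m pendant '[[1,0,0,0.004,0,0,0],[1,0,0,0.004,0,0,0]]'|sed -n '1,2p;4p'
```

```text
time: 16.42
ee_pos: [0.5149, 0.207, 0.103]
ft_force: [-1.0, -2.0, 12.0]
time: 16.68
ee_pos: [0.5159, 0.2068, 0.103]
ft_force: [-1.5, -4.4, 20.6]
```

Landed here too (20 N, same height). I'll lift out and check the gap from above.

```bash
python3 -m pendant '[[1,0,0,-0.08,0,0,0],[1,0,0,-0.25,0,0,0],[1,-0.1,0,-0.37,0,0,0],[1,-0.3,-0.003,-0.37,0,0,0],[1,-0.47,-0.003,-0.37,0,0,0],[1,-0.47,-0.003,-0.37,0,0,0],[1,-0.47,-0.003,-0.37,0,0,0],[1,-0.47,-0.003,-0.37,0,0,0]]'|sed -n '1,2p;4p'; python3 - <<'E'
from h import *
from bench import optics
c=optics.camera("wrist");pickle.dump(c,open("w3.pkl","wb"));cv2.imwrite("pics/w3.png",cv2.resize(c["pixels"][0:220,230:420,::-1],None,fx=2.7,fy=2.7))
h=cv2.cvtColor(c["pixels"],cv2.COLOR_RGB2HSV)
m=cv2.inRange(h,(5,80,150),(18,255,255));m[:50]=0;m[120:]=0;m[:,:280]=0;m[:,360:]=0
k,l,s,ce=cv2.connectedComponentsWithStats(m);j=s[1:,4]>60
P=plane(c,ce[1:][j],.077)[:,:2]*1000;print("pins",s[1:][j][:,4],P,np.linalg.norm(P[0]-P[1]))
go(552,-220,203,109.8)
E
```

```text
time: 17.68
ee_pos: [0.487, 0.0699, 0.2113]
ft_force: [0.0, 0.1, -3.1]
pins [211 146] [[488.63823135 168.20590135]
 [526.01918204 160.71692757]] 38.123748544800755
t17.73 pos [487.   69.8 211.4] yaw 79.44 F [-0.1 -0.1 -4.1] w 24.2 g 60.0
go (552, -220, 203, 109.8) row [-0.91, 0.3901, 0.0273] [-0.0003, -0.0002, -0.253]
```

View pics/w3.png

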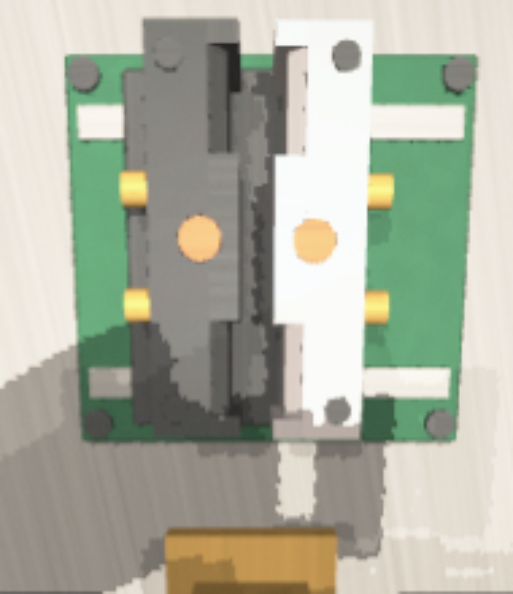

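The gap is parallel: pin spacing is 38.1 mm against 25.9 mm shut, so about 12.2 mm open. Now back to the rack.

```bash
python3 -m pendant '[[1,-0.2,0.09,0.02,0,0,-0.05],[1,-0.4,0.17,0.02,0,0,-0.12],[1,-0.6,0.26,0.02,0,0,-0.19],[1,-0.8,0.34,0.02,0,0,-0.253],[1,-0.91,0.39,0.02,0,0,-0.253],[1,-0.91,0.39,0.02,0,0,-0.253],[1,-0.91,0.39,0.02,0,0,-0.253],[1,-0.91,0.39,0.02,0,0,-0.253]]'|sed -n '1,2p;4p'; python3 -c "
from h import *
go(551.8,-220.1,135,109.79)"
```

```text
time: 18.73
ee_pos: [0.5519, -0.2194, 0.2057]
ft_force: [-0.3, 0.1, -2.7]
t18.73 pos [ 551.9 -219.4  205.7] yaw 109.83 F [-0.3  0.1 -2.7] w 23.6 g 60.0
go (551.8, -220.1, 135, 109.79) row [-0.0021, -0.0011, 0.2357] [0.0001, -0.0002, 0.0003]
```

```bash
python3 -m pendant '[[1,-0.002,-0.001,0.1,0,0,0],[1,-0.002,-0.001,0.2,0,0,0],[1,-0.002,-0.001,0.23,0,0,0],[1,-0.002,-0.001,0.23,0,0,0],[1,-0.002,-0.001,0.23,0,0,0]]'|sed -n '1,2p;4p'; python3 -c "
from h import *
go(551.8,-220.1,86,109.79)"
```

```text
time: 19.35
ee_pos: [0.5523, -0.222, 0.1381]
ft_force: [-0.0, -0.1, -3.0]
t19.35 pos [ 552.3 -222.   138.1] yaw 109.69 F [-0.  -0.1 -3. ] w 23.8 g 60.0
go (551.8, -220.1, 86, 109.79) row [0.0069, 0.0004, 0.1738] [0.0008, 0.0007, -0.0008]
```

```bash
python3 -m pendant '[[1,0.005,0,0.03,0,0,0],[1,0.006,0,0.07,0,0,0],[1,0.006,0,0.11,0,0,0],[1,0.006,0,0.15,0,0,0],[1,0.006,0,0.17,0,0,0],[1,0.006,0,0.173,0,0,0],[1,0.006,0,0.173,0,0,0]]'|sed -n '1,2p;4p'; python3 -c "
from h import *
go(551.8,-220.1,84.2,109.79)"
```

```text
time: 20.23
ee_pos: [0.551, -0.2204, 0.0849]
ft_force: [0.1, 0.3, -3.5]
t20.23 pos [ 551.  -220.4   84.9] yaw 109.67 F [ 0.1  0.3 -3.5] w 23.8 g 60.0
go (551.8, -220.1, 84.2, 109.79) row [0.0002, 0.0029, 0.0024] [0.0001, 0.0001, -0.001]
```

```bash
python3 -m pendant '[[1,0,0.001,0.003,0,0,0],[1,0,0.001,0.004,0,0,0],[1,0,0.001,0.004,0,0,0]]'|sed -n '1,2p;4p'; python3 -c "
from h import *
go(551.8,-220.1,84.2,109.79)"
```

```text
time: 20.6
ee_pos: [0.5514, -0.2205, 0.0841]
ft_force: [-1.5, 0.2, 2.5]
t20.60 pos [ 551.4 -220.5   84.1] yaw 109.66 F [-1.5  0.2  2.5] w 24.1 g 60.0
go (551.8, -220.1, 84.2, 109.79) row [0.0006, 0.0017, -0.0002] [0.0002, 0.0003, -0.001]
```

The shoulder rests on the rack (force sign turned). Release and rise.

```bash
python3 -m pendant '[[-1,0,0,0,0,0,0],[-1,0,0,0,0,0,0],[-1,0,0,0,0,0,0],[-1,0,0,0,0,0,0],[-1,0,0,0,0,0,0],[-1,0,0,0,0,0,0]]' | sed -n '1,2p;4,6p'; python3 -m pendant '[[-1,0,0,-0.1,0,0,0],[-1,0,0,-0.2,0,0,0],[-1,0,0,-0.4,0,0,0],[-1,0,0,-0.4,0,0,0],[-1,0,0,-0.4,0,0,0],[-1,0,0,-0.4,0,0,0]]'; python3 - <<'E'
from h import *
from bench import optics
c=optics.camera("scene");s=optics.camera("side")
a=cv2.resize(c["pixels"][160:360,200:450,::-1],None,fx=1.6,fy=1.6);b=cv2.resize(s["pixels"][110:310,170:420,::-1],None,fx=1.6,fy=1.6)
cv2.imwrite("pics/end.png",np.hstack([a,b]))
E
```

```text
time: 21.35
ee_pos: [0.5511, -0.2203, 0.0836]
ft_force: [0.3, 0.2, 1.0]
width: 0.0756
grip_force: 0.0
time: 22.1
ee_pos: [0.5505, -0.2202, 0.2022]
eef_rot: [0.576, 0.817, -0.0, -0.001]
ft_force: [0.0, 0.2, -0.6]
width: 0.0873
grip_force: 0.0
```

View pics/end.png

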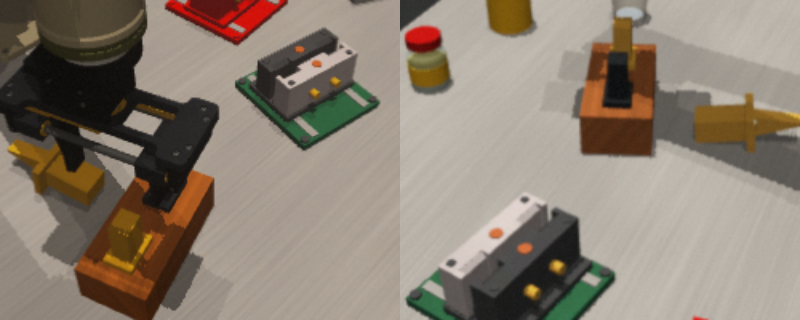

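The brass wedge stands upright in its slot, the steel and lying wedges are where they were, the halves stand apart and parallel, and the gripper is clear.

```bash
python3 -c "
from bench import r
print(r.close_job())"
```

```text
the job is handed in; nothing more can be done
None
```

The job is handed in at about 22 s: the brass wedge went in to its shoulder at both ends, the halves stand parallel about 12 mm apart, and the wedge is back in its rack slot.

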